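Tension two slack spokes of a hand-cart wheel

TASK

The stone cart's wheel is clamped on the table and the first two spokes clockwise from its tyre valve (seen from above) are slack. Turn the first one's square nipple clockwise until you feel the slack is gone and the thread bites, then give it exactly one quarter turn more; after that do the same on the second, but give that one exactly two quarter turns past the bite. Do not lean hard on the wheel, and leave the stones, the pot and the tumbler where they are.

Things in the scene. Friction and masses are not known exactly. Their poses are not given: they have to be found in the camera images.
- wheel: Grey 260 mm cart wheel without tyre, lying flat, fixed on a round plywood board 300 mm across. Origin on its axis at table height, z up, x towards the tyre valve. Six spokes end in alike upright square steel nipples on a circle of radius 108 mm, at -30, -90, -150, 150, 90, 30 degrees about z from x (clockwise from the valve). The first two are slack; the other four are tight and stay as they are.
- hub (a point): Point on the wheel's axis at the height of the rim's flat top face, 50 mm above the table. The rim is a flat ring between radii 92 and 130 mm; the hub is 44 mm across and with its axle 89 mm high.
- valve (a point): Tip of the upright rubber tyre valve, a round stem 11 to 16 mm thick that stands 36 mm above the rim, 100 mm from the wheel's axis: the only round thing standing on the rim.
- nipple1 (a point): Centre of the first slack nipple clockwise from the valve: upright square bar 13 x 13 mm, 32 mm tall, at the start from 10 to 42 mm above the rim; x, y normal to its flats, z up. Clockwise from above tightens. First, nipple and spoke turn together easily (0.03 N m) through an unknown slack of 0.2 to 1.8 rad; then the thread bites and the torque jumps to 0.5 N m and stays there.
- nipple2 (a point): Centre of the second slack nipple, 108 mm from the first and alike, with its own slack and flat angle. Only turning past the bite counts: it screws a nipple down, 2 mm per quarter turn (1.57 rad). Nipple 1 must end 2 mm, nipple 2 4 mm below its start. The bite needs a firm grip on the flats, and the torque felt eases to roughly half when the turning stops.
- rod2 (a point): Tip of the 8 mm threaded rod through nipple 2, 6 mm above its top at the start (nipple 1 has the same). It does not rise or sink. If a tightened nipple is turned back, spoke and nipple go back together easily without unscrewing: that slack must be taken up again, but what was counted stays. Closing the fingers askew can turn a nipple a little; let go, it stays put.
- pot: Bystander: closed metal paint pot, 84 mm across, 95 mm tall; origin at its foot.
- tumbler: Bystander: white cup, 72 mm across, 90 mm tall; origin at its foot.
- stone_a: Bystander: blue painted pebble, 54 mm across, 32 mm tall; origin at its foot.
- stone_b: Bystander: blue painted pebble, 42 mm across, 25 mm tall; origin at its foot.

How it is judged:
By the outcome, as a careful person would: the job done as asked, in the order asked, and still so for the second after the job is handed in, with the robot touching nothing.
It also fails if it takes over 67 s, if anything falls off the work surface, if the arm or the gripper's body presses on something with over 40 N, if the wrist force passes 120 N, or if a joint passes its speed limit or range.

ROBOT

A 6-joint arm with a two-finger parallel gripper is mounted at the origin on the work surface. World frame = base frame: x ahead of the robot, y to its left, z up, the work surface at z = 0. Lengths are in mm, angles in rad, forces in N, time in s.
With the tool pointing down it reaches from about 350 to 875 mm from the base axis. Payload 4.2 kg.
Tool frame: the origin (TCP) lies midway between the tips of the shut fingers; the grasp point (between the pads) lies 19 mm behind it (arm.grip_depth is the distance from the TCP to the grasp point, in mm); z points along the fingers, x is the direction in which the jaws open and shut, and the axes are right-handed (so a half turn about z gives the same grasp; the last joint's range is limited). The gripper opens to 85 mm and grips with 20 to 120 N. Pads are 22 mm wide; open, the fingers measure 114 mm over their backs; the gripper's body (76 mm by 85 mm) begins 54 mm behind the grasp point. The pads swing forward as they close: fully open they stand 13 mm farther back than shut.
Start: joints at [-1.053, 0.385, 0.008, 0, -1.194, -0.259], TCP at [159.967, -604.16, 231.312] pointing down, gripper open.
Joint ranges: [-3.14, 3.14], [-1.21, 2.06], [-1.07, 1.41], [-3.16, 2.05], [-2.99, -0.16], [-3.1, 3.1]. Speed limits (rad/s): [2.79, 2.79, 3.14, 3.14, 3.14, 3.14].

INTERFACE

Orientations are given as a unit quaternion [x, y, z, w].
In Python, from bench import arm, eyes, find_in, silhouettes gives the robot as it stands. The module is installed in compiled form; this text tells all that it offers.
- The arm moves only by the tool play_rows, never from a script. Its arguments are lists of equal length, an entry for each row: "offset": the shift along the world's x, y, z in mm, a list of three; "turn": the turn about the world's z in rad. In form: {"offset": [[x, y, z], ...], "turn": [turn, ...]}. A call has 1 to 12 rows; each row shifts and turns the pose as measured when the row begins; what a row does not reach is not made up. A row lasts 1/10 s, in which the tool goes at most 50 mm and 8.59 degrees, less where a joint would pass 70% of its speed; a pose out of reach is approached as far as the arm can. A call is refused whole if a number of a shift passes 50 or a number of a turn 0.15, either way. A call with a gripper value outside its range is refused whole. "grip" is the gripper's target within -1 to 1 (fully open at 1, half-way at 0, shut at -1), set as the call begins (left out, the last holds). The fingers move at their own pace and stop on an object; the grip force is fixed at half the most. Time passes only in rows, so rows that do not move let the fingers close. It gives the time, the measured TCP pose, the force and the opening at its end, in the units of the state.
- arm.read_state(): the state, without advancing time (a new reading comes with each control period).
- eyes.get_image(name): name is "side" or "top" or "wrist"; returns (picture, depth): 420x560x3 uint8, red, green, blue; 420x560 float32, mm along the optical axis (not along the pixel's ray), 0 where there is no reading.
- eyes.camera_params(name): a dict with "camera_matrix" (3x3 intrinsics, pixels), "camera_from_world" (4x4, takes a point from world to camera coordinates). Camera axes: x right, y down, z forward; pixel columns grow to the right and rows downward; lengths in mm; the calibration is good to about 2 mm. The wrist camera is an equidistant fisheye: a pixel r from the principal point sees the ray r / f radians off the axis. A picture is of the moment at which its call begins: read the wrist's pose just before it. camera_params takes no time and is no camera call; for the wrist camera it gives the pose at the moment of the call.
- arm.job_done(): hands the job in, once; it reports no verdict.
Trained networks look in the newest picture that a camera, given by its name, has taken for a name from the list of things; names that differ only in an ending like _2 or _b are one class to them, and where a whole thing is asked for, a point or a joint stands for the part that bears it (a point fixed in the world has none). Each returns a list of dicts, best first, with "score" (0 to 1); they miss things now and then, are a little off and sometimes report something else, mostly with a low value. They report only what shows in the picture. A call takes as long as a camera call.
- find_in(camera, query): "bbox" ([centre column, centre row, width, height] in pixels, round what is visible of it).
- silhouettes(camera, query): "mask" (420x560 bool, what is visible of it) and "bbox" ([centre column, centre row, width, height] in pixels, round what is visible of it).
The state is a dict: "clock": time; "joints": joint angles; "joint_vel": joint speeds; "joint_efforts": joint torques, N m; "position": TCP position; "ee_rot": TCP orientation; "contact_force": force on the tool from outside, world axes, zero at the start; "wrist_torque": the same for the moment, N m; "gripper_width": finger opening in mm.
Only numpy, scipy, OpenCV 4.12 (cv2) and the standard library are available. Lean on these libraries where they do the work, as an engineer would, in place of code of your own. Each camera call takes 0.05 s, during which the arm holds its last target. There are 200 camera calls.

## Working session

There is one attempt and no reset: what is moved stays moved. The work goes in short steps, Python scripts to look and compute and a tool call to move; the robot and the scene stay as the last step left them, time stands still between calls to the robot, and variables do not carry over. Pictures are saved under pics/ and viewed, on a budget of 10 in all, crops included, one or two more only if the job needs it, and the job is handed in when it is done.

Besides the shell and the picture viewer there is one more tool, called after "Call:" by a JSON object that holds its "method" and its "body". play_rows: Moves the arm, as the interface text tells. Its arguments: {"type":"object","properties":{"offset":{"type":"array","items":{"type":"array","items":{"type":"number"}}},"turn":{"type":"array","items":{"type":"number"}},"grip":{"type":"number"}},"required":["offset","turn"]}

```bash
mkdir -p pics
python3 - <<'E'
from bench import arm,eyes,find_in,silhouettes
import cv2,numpy as np
s=arm.read_state(); print(s)
ims=[]
for n in("top","side"):
    im,d=eyes.get_image(n); np.savez(f"pics/{n}0.npz",im=im,d=d)
    p=eyes.camera_params(n); print(n,p)
    cv2.imwrite(f"pics/{n}0.png",cv2.resize(im[:,:,::-1],(784,588)))
    for q in("wheel","valve","nipple1","hub","pot"):
        print(n,q,[(round(r["score"],2),np.round(r["bbox"])) for r in find_in(n,q)][:8])
E
```

```text
{'clock': 0.0, 'joints': array([-1.05339895e+00,  3.85585849e-01,  6.60137569e-03, -5.17154522e-04,
       -1.19397815e+00, -2.58591150e-01]), 'joint_vel': array([-0.00091315, -0.00031448,  0.00076561, -0.00062675,  0.00085207,
        0.00062901]), 'joint_efforts': array([ 5.41799072e-04, -3.92290592e+01,  1.88405836e+01,  4.18636858e+00,
       -4.60549607e-03,  6.42884572e-06]), 'position': array([ 159.8200029 , -603.61081675,  230.19162988]), 'ee_rot': array([ 6.10023289e-01,  7.92382708e-01,  6.40808388e-04, -9.05720209e-04]), 'contact_force': array([0.21304626, 0.02738887, 0.06973298]), 'wrist_torque': array([-0.01661382,  0.04132227, -0.01930757]), 'gripper_width': 85.08894689041527}
top {'camera_matrix': array([[391.80226605,   0.        , 280.57456452],
       [  0.        , 391.80226605, 207.4627754 ],
       [  0.        ,   0.        ,   1.        ]]), 'camera_from_world': array([[-2.55759974e-02, -9.99093034e-01, -3.40437678e-02,
         3.15334358e+01],
       [-9.96941313e-01,  2.80071101e-02, -7.29631362e-02,
         6.02429642e+02],
       [ 7.38504287e-02,  3.2073
[... 544 characters left out ...]
 ,   0.        ,   1.        ]]), 'camera_from_world': array([[ 9.83622210e-01, -1.79808529e-01,  1.24996050e-02,
        -5.83348552e+02],
       [-1.25877206e-01, -7.34920411e-01, -6.66368456e-01,
         1.33007978e+02],
       [ 1.29004947e-01,  6.53881398e-01, -7.45517834e-01,
         9.77959183e+02],
       [ 0.00000000e+00,  0.00000000e+00,  0.00000000e+00,
         1.00000000e+00]])}
side wheel [(0.62, array([263., 266., 134., 117.]))]
side valve [(0.65, array([262., 265., 132., 119.]))]
side nipple1 [(0.57, array([222., 225.,   8.,  13.])), (0.56, array([261., 206.,   8.,  11.]))]
side hub [(0.81, array([260., 264., 133., 120.]))]
side pot [(0.71, array([228., 122.,  33.,  48.]))]
```

Run:
```python
import cv2,numpy as np
a=np.load("pics/top0.npz")["im"];b=np.load("pics/side0.npz")["im"]
A=cv2.resize(a[100:350,200:450],(400,400),interpolation=cv2.INTER_CUBIC)
A=cv2.resize(a[150:300,250:400],(400,400),interpolation=cv2.INTER_CUBIC)
B=cv2.resize(b[190:340,190:340],(400,400),interpolation=cv2.INTER_CUBIC)
C=cv2.resize(a,(267,200));D=cv2.resize(b,(267,200))
o=np.zeros((600,800,3),np.uint8);o[:400,:400]=A;o[:400,400:]=B;o[400:,:267]=C;o[400:,400:667]=D
cv2.imwrite("pics/v1.png",o[:,:,::-1])
```

```text
(no output)
```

View pics/v1.png

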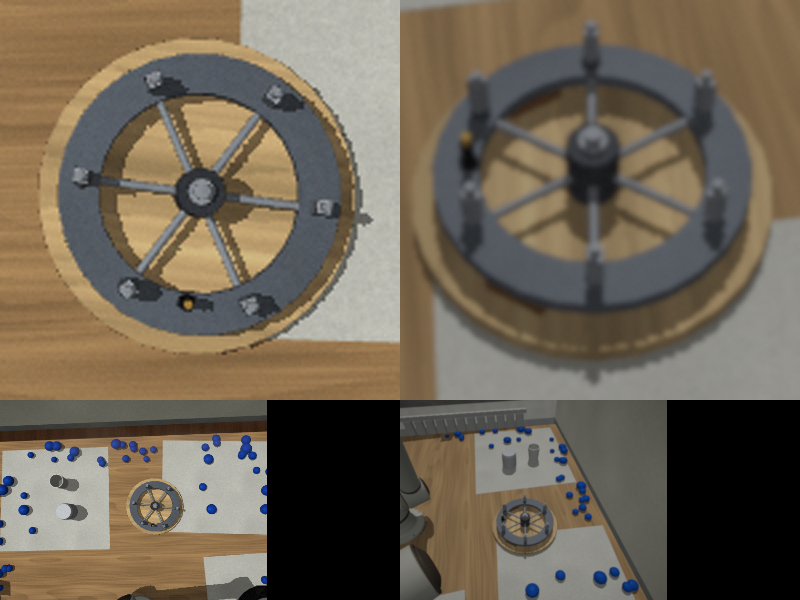

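The two slack nipples, clockwise from the valve (top crop (187,302)), are at (127,289) and (82,177). In the side crop they are at (476,73) and (591,23). I'll fit the wheel pose to both views.

```bash
cat > h.py <<'E'
import numpy as np,cv2
from bench import arm,eyes,find_in,silhouettes
from scipy.optimize import least_squares
def proj(p,P,fish=False):
    M=p["camera_from_world"];K=p["camera_matrix"];c=np.atleast_2d(P)@M[:3,:3].T+M[:3,3]
    if fish:
        r=np.hypot(c[:,0],c[:,1]);t=np.arctan2(r,c[:,2]);u=c[:,:2]/np.maximum(r,1e-9)[:,None]*t[:,None]
    else: u=c[:,:2]/c[:,2:]
    return u*[K[0,0],K[1,1]]+[K[0,2],K[1,2]]
ANG=np.radians([-30,-90,-150,150,90,30])
def model(x,y,th,zn=98):
    a=ANG+th
    return np.vstack([np.c_[x+108*np.cos(a),y+108*np.sin(a),np.full(6,zn)],[x+100*np.cos(th),y+100*np.sin(th),86]])
E
python3 - <<'E'
from h import *
top=np.array([(127,288),(80,175),(153,78),(277,95),(326,207),(250,303),(187,300)])*.375+[250,150]
side=(np.array([(476,73),(591,23),(705,73),(716,180),(594,247),(471,182),(466,136)])-[400,0])*.375+190
pt,ps=eyes.camera_params("top"),eyes.camera_params("side")
f=lambda v:np.r_[proj(pt,model(*v[:3]))-top+0,proj(ps,model(*v[:3]))-side].ravel()
r=least_squares(f,[600,-100,3.1],x_scale=[10,10,.1],loss="soft_l1");print(r.x);print(f(r.x).reshape(-1,2).round(1));print(model(*r.x).round(1))
print("wristcam pose");p=eyes.camera_params("wrist");M=p["camera_from_world"];print(p["camera_matrix"],-M[:3,:3].T@M[:3,3],M[:3,:3])
E
```

```text
[562.83091094 -91.67639962   2.98229775]
[[ 0.   0.1]
 [-0.1 -0.7]
 [ 0.7 -0.8]
 [ 0.2 -1.3]
 [ 0.3 -0.4]
 [ 0.5  0.9]
 [ 0.1  1.3]
 [-0.2 -0.2]
 [-0.2 -0.1]
 [ 0.5 -0.9]
 [ 0.5  0. ]
 [-0.  -1.4]
 [-1.2  0.3]
 [-0.5 -0.4]]
[[ 479.   -23.5   98. ]
 [ 580.    15.    98. ]
 [ 663.7  -53.2   98. ]
 [ 646.6 -159.8   98. ]
 [ 545.7 -198.3   98. ]
 [ 461.9 -130.2   98. ]
 [ 464.1  -75.8   86. ]]
wristcam pose
[[325.1922621    0.         278.79609298]
 [  0.         325.1922621  205.80182292]
 [  0.           0.           1.        ]] [  79.89031006 -624.94765869  374.46100192] [[-0.25590442  0.96670074 -0.0016134 ]
 [ 0.91532978  0.24284169  0.3212465 ]
 [ 0.31094103  0.0807316  -0.94699424]]
```

Call:
{"method": "play_rows", "body": {"offset": [[26,42,5],[26,42,5],[26,42,5],[26,42,5],[26,42,0],[26,42,0],[26,42,0],[26,42,0],[26,42,0],[26,42,0],[26,42,0],[26,42,0]], "turn": [0.15,0.15,0.15,0.15,0.15,0.15,0.15,0.15,0.15,0.15,0.15,0.15], "grip": -0.3}}

```text
clock: 1.8
position: [471.5, -93.9, 253.3]
ee_rot: [-0.244, 0.97, -0.001, 0.005]
contact_force: [1.5, -1.4, 0.2]
gripper_width: 30.1
```

```bash
python3 -c "
from h import *
s=arm.read_state();print(s['joints'].round(3),s['position'].round(1),s['ee_rot'].round(3),s['clock'],s['gripper_width'])"
```

```text
[ 1.430e-01  1.150e-01 -3.020e-01  1.000e-03 -1.144e+00  3.490e-01] [471.5 -93.9 253.3] [-0.244  0.97  -0.001  0.005] 1.8 30.059689966934997
```

Call:
{"method": "play_rows", "body": {"offset": [[2,2,-9],[2,2,-9],[2,2,-9],[2,2,-9],[2,2,-9],[2,2,-9],[2,2,-9],[2,2,-9],[2,2,-9],[2,2,-9],[0,2,-9],[0,2,-4]], "turn": [0.15,0.15,0.15,0.15,0.15,0.15,0.15,0.15,0.15,0.15,0.15,0.15]}}

```text
clock: 3.0
position: [497.3, -61.8, 149.3]
ee_rot: [0.911, -0.412, -0.004, -0.008]
contact_force: [0.1, -0.6, -0.7]
gripper_width: 29.7
```

Run:
```python
from h import *
s=arm.read_state();p=eyes.camera_params("wrist");im,d=eyes.get_image("wrist");np.savez("pics/w1.npz",im=im,d=d,M=p["camera_from_world"])
print(s['joints'].round(3),s['position'].round(1),s['ee_rot'].round(3),s['clock'])
u=proj(p,model(562.8,-91.7,2.982),True);print(u.round(0))
o=im.copy()
for q in u: cv2.circle(o,tuple(int(v) for v in q),3,(255,0,0),1)
print([(round(r["score"],2),np.round(r["bbox"])) for r in find_in("wrist","nipple1")])
o=cv2.resize(o,(560,420))
def crop(c):
    x,y=[int(np.clip(v,30,m-30)) for v,m in zip(c,(560,420))]
    return cv2.resize(im[y-30:y+30,x-30:x+30],(240,240),interpolation=cv2.INTER_CUBIC)
O=np.zeros((600,800,3),np.uint8);O[:420,:560]=o;O[:240,560:]=crop(u[0]);O[240:480,560:]=crop(u[1])
cv2.imwrite("pics/v2.png",O[:,:,::-1])
```

```text
[ 0.19   0.257 -0.398 -0.022 -0.913  2.116] [497.3 -61.8 149.3] [ 0.911 -0.412 -0.004 -0.008] 3.0
[[217. 214.]
 [275.  51.]
 [443.  37.]
 [514. 168.]
 [450. 292.]
 [317. 319.]
 [264. 268.]]
[(0.86, array([277.,  56.,  29.,  28.])), (0.57, array([224., 206.,  22.,  36.]))]
```

View pics/v2.png

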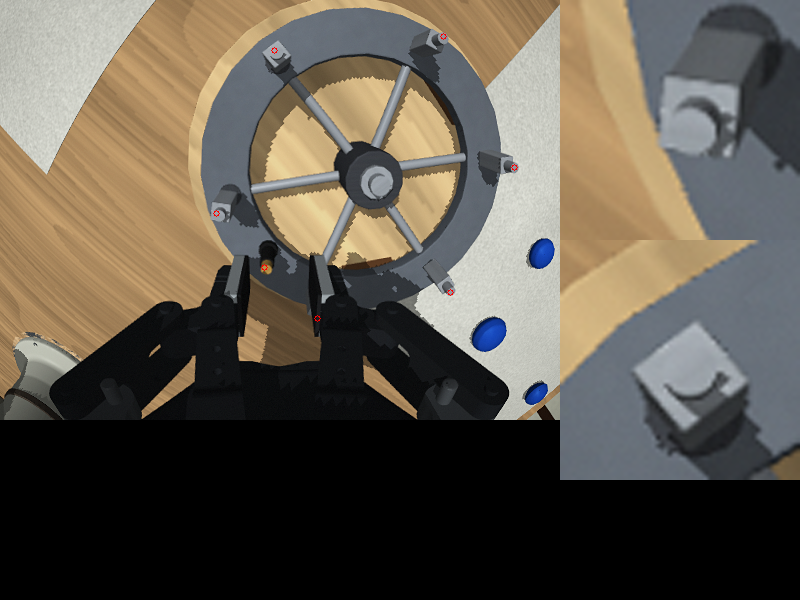

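The projected rod tips sit on the real ones. Nipple 1 is at (217,214) and nipple 2 at (275,51). I'll back-project their top-face corners to get the flat angles.

```bash
cat >> h.py <<'E'
def back(p,uv,z):
    M=p["camera_from_world"];K=p["camera_matrix"];R=M[:3,:3];c=-R.T@M[:3,3]
    n=(np.atleast_2d(uv)-[K[0,2],K[1,2]])/[K[0,0],K[1,1]];t=np.hypot(*n.T)[:,None]
    ray=np.c_[n/t*np.sin(t),np.cos(t)]@R
    return c+ray*((z-c[2])/ray[:,2:])
def edges(P):
    e=np.roll(P,-1,0)-P;return np.hypot(e[:,0],e[:,1]),np.degrees(np.arctan2(e[:,1],e[:,0]))%90
E
python3 - <<'E'
from h import *
p=eyes.camera_params("wrist");p["camera_from_world"]=np.load("pics/w1.npz")["M"]
u=proj(p,model(562.8,-91.7,2.982),True)
for c,q in((u[0],[(105,75),(181,84),(173,157),(100,147)]),(u[1],[(135,82),(189,142),(127,190),(74,132)])):
    P=back(p,np.array(q)/4+[int(c[0])-30,int(c[1])-30],92);print(P.mean(0).round(1),*[x.round(1) for x in edges(P)])
E
```

```text
[479.4 -25.2  92. ] [12.8 13.  12.6 12.8] [34.5 32.6 33.7 33.6]
[579.8  13.5  92. ] [12.5 12.  12.2 12.1] [81.9 80.3 82.3 81.9]
```

Call:
{"method": "play_rows", "body": {"offset": [[-9,18,0],[-9,19,0],[0,0,-20],[0,0,0],[0,0,0]], "turn": [-0.07,-0.064,0,0,0]}}

```text
clock: 3.6
position: [481.0, -23.8, 132.2]
ee_rot: [0.875, -0.484, -0.001, -0.01]
contact_force: [0.4, 0.8, 0.4]
gripper_width: 30.1
```

```bash
cat >> h.py <<'E'
def show():
    s=arm.read_state();q=s['ee_rot'];from scipy.spatial.transform import Rotation as Ro
    R=Ro.from_quat(q).as_matrix();print("t",round(s['clock'],2),"pos",s['position'].round(1),"yaw",round(np.degrees(np.arctan2(R[1,0],R[0,0])),2),"zax",R[:,2].round(3),"j",s['joints'].round(3),"F",s['contact_force'].round(1),"T",s['wrist_torque'].round(3),"w",round(s['gripper_width'],1));return s
E
python3 -c "
from h import *
show()"
```

```text
t 3.6 pos [481.  -23.8 132.2] yaw -57.93 zax [ 0.007  0.018 -1.   ] j [ 0.279  0.243 -0.472 -0.02  -0.844  1.865] F [0.4 0.8 0.4] T [-0.098 -0.036  0.013] w 30.1
```

Call:
{"method": "play_rows", "body": {"offset": [[-1.5,-0.7,-15],[0,0,-15],[0,0,-15],[0,0,-15],[0,0,-10],[0,0,0]], "turn": [0.026,0,0,0,0,0]}}

```text
clock: 4.2
position: [485.1, -25.5, 66.1]
ee_rot: [0.879, -0.476, 0.004, -0.013]
contact_force: [-0.3, 0.1, -0.6]
gripper_width: 29.9
```

Run:
```python
from h import *
show()
im,d=eyes.get_image("wrist");p=eyes.camera_params("wrist")
u=proj(p,[[479.3,-24.5,98]],True)[0];print(u)
o=np.zeros((420,800,3),np.uint8);o[:,:560]=im
x,y=[int(v) for v in u];x=np.clip(x,40,520);y=np.clip(y,60,360)
o[:360,560:]=cv2.resize(im[y-60:y+60,x-40:x+40],(240,360));cv2.imwrite("pics/v3.png",o[:,:,::-1])
```

```text
t 4.2 pos [485.1 -25.5  66.1] yaw -56.88 zax [ 0.02   0.019 -1.   ] j [ 0.274  0.341 -0.546 -0.022 -0.66   1.892] F [-0.3  0.1 -0.6] T [ 0.003  0.033 -0.019] w 29.9
[269.12837256 313.94068196]
```

View pics/v3.png

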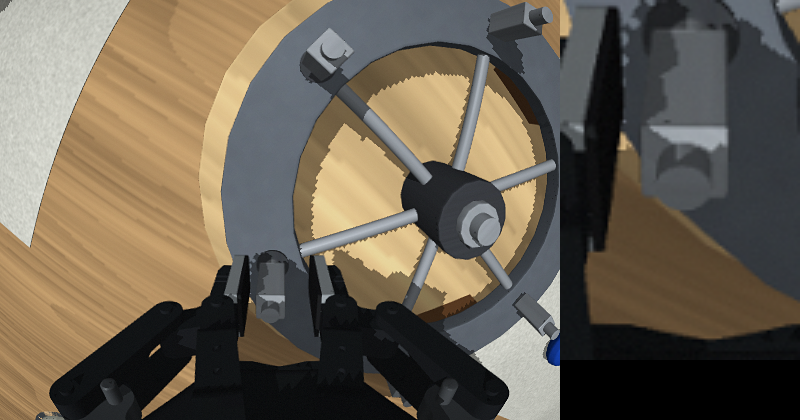

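Nipple 1 stands between the jaws, about 5 mm off centre, with column 270 against the jaw middle at 281. I'll correct that before closing.

Call:
{"method": "play_rows", "body": {"offset": [[-3,0.5,-2],[-2.5,0.5,-2],[0,0,0]], "turn": [0,0,0]}}

```text
clock: 4.55
position: [481.2, -24.2, 64.6]
ee_rot: [0.879, -0.476, 0.006, -0.015]
contact_force: [0.5, 0.0, 0.0]
gripper_width: 29.7
```

```bash
python3 -c "
from h import *
show()"
```

```text
t 4.55 pos [481.2 -24.2  64.6] yaw -56.89 zax [ 0.025  0.02  -0.999] j [ 0.28   0.336 -0.561 -0.021 -0.644  1.886] F [0.5 0.  0. ] T [-0.044  0.028 -0.007] w 29.7
```

Call:
{"method": "play_rows", "body": {"offset": [[-1.5,0,-4],[0,0,-1],[0,0,0]], "turn": [0,0,0]}}

```text
clock: 4.85
position: [479.9, -23.9, 60.0]
ee_rot: [0.879, -0.476, 0.007, -0.015]
contact_force: [0.5, -0.2, -0.0]
gripper_width: 30.1
```

Call:
{"method": "play_rows", "body": {"offset": [[0,0,0],[0,0,0],[0,0,0],[0,0,0],[0,0,0],[0,0,0]], "turn": [0,0,0,0,0,0], "grip": -1}}

```text
clock: 5.45
position: [480.1, -24.2, 60.1]
ee_rot: [0.879, -0.476, 0.007, -0.015]
contact_force: [0.4, -0.8, -0.0]
gripper_width: 11.8
```

```bash
python3 -c "
from h import *
show()"
```

```text
t 5.45 pos [480.1 -24.2  60.1] yaw -56.89 zax [ 0.027  0.02  -0.999] j [ 0.28   0.342 -0.569 -0.021 -0.629  1.885] F [ 0.4 -0.8 -0. ] T [-0.224  0.063 -0.037] w 11.8
```

Call:
{"method": "play_rows", "body": {"offset": [[0,0,0]], "turn": [-0.1]}}

```text
clock: 5.55
position: [480.2, -24.3, 60.1]
ee_rot: [0.854, -0.521, 0.008, -0.015]
contact_force: [0.8, -1.6, 0.3]
gripper_width: 11.8
```

```bash
python3 -c "
from h import *
show()"
```

```text
t 5.55 pos [480.2 -24.3  60.1] yaw -62.75 zax [ 0.029  0.017 -0.999] j [ 0.283  0.341 -0.573 -0.015 -0.625  1.776] F [ 0.8 -1.6  0.3] T [-0.399 -0.025  0.021] w 11.8
```

Call:
{"method": "play_rows", "body": {"offset": [[0,0,0]], "turn": [-0.1]}}

```text
clock: 5.65
position: [480.2, -24.4, 60.1]
ee_rot: [0.825, -0.564, 0.009, -0.014]
contact_force: [0.3, -0.8, -0.1]
gripper_width: 11.8
```

```bash
python3 -c "
from h import *
show()"
```

```text
t 5.65 pos [480.2 -24.4  60.1] yaw -68.7 zax [ 0.03   0.014 -0.999] j [ 0.285  0.34  -0.576 -0.009 -0.621  1.665] F [ 0.3 -0.8 -0.1] T [-0.403 -0.044  0.004] w 11.8
```

Call:
{"method": "play_rows", "body": {"offset": [[0,0,0]], "turn": [-0.1]}}

```text
clock: 5.75
position: [480.3, -24.5, 60.1]
ee_rot: [0.795, -0.606, 0.009, -0.014]
contact_force: [-0.3, -1.2, 0.2]
gripper_width: 12.0
```

```bash
python3 -c "
from h import *
show()"
```

```text
t 5.75 pos [480.3 -24.5  60.1] yaw -74.66 zax [ 0.032  0.011 -0.999] j [ 0.287  0.34  -0.58  -0.002 -0.618  1.553] F [-0.3 -1.2  0.2] T [-0.417 -0.048 -0.023] w 12.0
```

Call:
{"method": "play_rows", "body": {"offset": [[0,0,0]], "turn": [-0.1]}}

```text
clock: 5.85
position: [480.3, -24.6, 60.1]
ee_rot: [0.762, -0.647, 0.01, -0.013]
contact_force: [-0.2, -1.9, -0.7]
gripper_width: 12.0
```

```bash
python3 -c "
from h import *
show()"
```

```text
t 5.85 pos [480.3 -24.6  60.1] yaw -80.62 zax [ 0.033  0.007 -0.999] j [ 0.289  0.339 -0.583  0.004 -0.615  1.442] F [-0.2 -1.9 -0.7] T [-0.379 -0.034  0.034] w 12.0
```

Call:
{"method": "play_rows", "body": {"offset": [[0,0,0]], "turn": [-0.1]}}

```text
clock: 5.95
position: [480.3, -24.8, 60.1]
ee_rot: [0.728, -0.686, 0.011, -0.013]
contact_force: [0.2, -1.3, 0.7]
gripper_width: 12.1
```

```bash
python3 -c "
from h import *
show()"
```

```text
t 5.95 pos [480.3 -24.8  60.1] yaw -86.58 zax [ 0.033  0.004 -0.999] j [ 0.291  0.339 -0.586  0.011 -0.613  1.33 ] F [ 0.2 -1.3  0.7] T [-0.41   0.006  0.042] w 12.1
```

Call:
{"method": "play_rows", "body": {"offset": [[0,0,0]], "turn": [-0.1]}}

```text
clock: 6.05
position: [480.4, -24.9, 60.1]
ee_rot: [-0.691, 0.722, -0.012, 0.012]
contact_force: [-0.2, -0.9, -0.1]
gripper_width: 11.9
```

```bash
python3 -c "
from h import *
show()"
```

```text
t 6.05 pos [480.4 -24.9  60.1] yaw -92.54 zax [ 0.034 -0.    -0.999] j [ 0.293  0.339 -0.588  0.017 -0.612  1.219] F [-0.2 -0.9 -0.1] T [-0.398 -0.03   0.001] w 11.9
```

Call:
{"method": "play_rows", "body": {"offset": [[0,0,0]], "turn": [-0.1]}}

```text
clock: 6.15
position: [480.3, -25.0, 60.1]
ee_rot: [-0.653, 0.757, -0.012, 0.011]
contact_force: [-0.6, -1.8, -0.1]
gripper_width: 12.3
```

```bash
python3 -c "
from h import *
show()"
```

```text
t 6.15 pos [480.3 -25.   60.1] yaw -98.5 zax [ 0.033 -0.004 -0.999] j [ 0.295  0.339 -0.591  0.023 -0.611  1.108] F [-0.6 -1.8 -0.1] T [-0.312 -0.016  0.002] w 12.3
```

Call:
{"method": "play_rows", "body": {"offset": [[0,0,0]], "turn": [-0.1]}}

```text
clock: 6.25
position: [480.3, -25.2, 60.1]
ee_rot: [-0.612, 0.79, -0.013, 0.011]
contact_force: [0.2, -2.3, 1.6]
gripper_width: 12.2
```

```bash
python3 -c "
from h import *
show()"
```

```text
t 6.25 pos [480.3 -25.2  60.1] yaw -104.46 zax [ 0.033 -0.008 -0.999] j [ 0.297  0.339 -0.593  0.029 -0.611  0.997] F [ 0.2 -2.3  1.6] T [-0.378 -0.024  0.052] w 12.2
```

Call:
{"method": "play_rows", "body": {"offset": [[0,0,0]], "turn": [-0.1]}}

```text
clock: 6.35
position: [480.3, -25.3, 60.1]
ee_rot: [-0.57, 0.821, -0.014, 0.01]
contact_force: [0.0, -0.3, 0.1]
gripper_width: 12.3
```

```bash
python3 -c "
from h import *
show()"
```

```text
t 6.35 pos [480.3 -25.3  60.1] yaw -110.42 zax [ 0.032 -0.011 -0.999] j [ 0.299  0.339 -0.594  0.035 -0.611  0.887] F [ 0.  -0.3  0.1] T [-0.311 -0.014  0.049] w 12.3
```

Call:
{"method": "play_rows", "body": {"offset": [[0,0,0]], "turn": [-0.1]}}

```text
clock: 6.45
position: [480.2, -25.4, 60.1]
ee_rot: [-0.527, 0.85, -0.014, 0.009]
contact_force: [-0.4, -1.4, 0.4]
gripper_width: 11.6
```

```bash
python3 -c "
from h import *
show()"
```

```text
t 6.45 pos [480.2 -25.4  60.1] yaw -116.38 zax [ 0.03  -0.015 -0.999] j [ 0.301  0.34  -0.595  0.04  -0.612  0.777] F [-0.4 -1.4  0.4] T [-0.274  0.    -0.014] w 11.6
```

Call:
{"method": "play_rows", "body": {"offset": [[0,0,0]], "turn": [-0.1]}}

```text
clock: 6.55
position: [480.2, -25.5, 60.1]
ee_rot: [-0.482, 0.876, -0.015, 0.008]
contact_force: [0.3, -1.6, 0.7]
gripper_width: 12.0
```

```bash
python3 -c "
from h import *
show()"
```

```text
t 6.55 pos [480.2 -25.5  60.1] yaw -122.34 zax [ 0.028 -0.018 -0.999] j [ 0.302  0.34  -0.596  0.044 -0.614  0.668] F [ 0.3 -1.6  0.7] T [-0.272 -0.014  0.047] w 12.0
```

Call:
{"method": "play_rows", "body": {"offset": [[0,0,0]], "turn": [-0.1]}}

```text
clock: 6.65
position: [480.1, -25.6, 60.1]
ee_rot: [-0.436, 0.9, -0.015, 0.007]
contact_force: [-0.3, -1.1, 0.0]
gripper_width: 12.2
```

```bash
python3 -c "
from h import *
show()"
```

```text
t 6.65 pos [480.1 -25.6  60.1] yaw -128.3 zax [ 0.026 -0.021 -0.999] j [ 0.303  0.341 -0.596  0.048 -0.616  0.56 ] F [-0.3 -1.1  0. ] T [-0.323  0.044  0.053] w 12.2
```

Call:
{"method": "play_rows", "body": {"offset": [[0,0,0]], "turn": [-0.1]}}

```text
clock: 6.75
position: [480.1, -25.7, 60.1]
ee_rot: [-0.389, 0.921, -0.016, 0.006]
contact_force: [-0.2, -1.2, 0.9]
gripper_width: 12.1
```

```bash
python3 -c "
from h import *
show()"
```

```text
t 6.75 pos [480.1 -25.7  60.1] yaw -134.27 zax [ 0.024 -0.024 -0.999] j [ 0.304  0.342 -0.595  0.051 -0.619  0.452] F [-0.2 -1.2  0.9] T [-0.209 -0.006  0.052] w 12.1
```

Call:
{"method": "play_rows", "body": {"offset": [[0,0,0]], "turn": [-0.1]}}

```text
clock: 6.85
position: [480.0, -25.8, 60.1]
ee_rot: [-0.34, 0.94, -0.016, 0.005]
contact_force: [-0.1, -1.5, 0.4]
gripper_width: 11.9
```

```bash
python3 -c "
from h import *
show()"
```

```text
t 6.85 pos [480.  -25.8  60.1] yaw -140.23 zax [ 0.021 -0.026 -0.999] j [ 0.305  0.343 -0.595  0.054 -0.622  0.345] F [-0.1 -1.5  0.4] T [-0.222  0.022 -0.013] w 11.9
```

Call:
{"method": "play_rows", "body": {"offset": [[0,0,0]], "turn": [-0.1]}}

```text
clock: 6.95
position: [479.8, -25.9, 60.1]
ee_rot: [-0.291, 0.956, -0.016, 0.004]
contact_force: [0.6, -1.0, -1.1]
gripper_width: 11.6
```

```bash
python3 -c "
from h import *
show()"
```

```text
t 6.95 pos [479.8 -25.9  60.1] yaw -146.12 zax [ 0.018 -0.029 -0.999] j [ 0.306  0.344 -0.594  0.056 -0.626  0.24 ] F [ 0.6 -1.  -1.1] T [-0.114  0.033  0.496] w 11.6
```

Call:
{"method": "play_rows", "body": {"offset": [[0,0,0]], "turn": [-0.1]}}

```text
clock: 7.05
position: [479.7, -26.0, 60.0]
ee_rot: [-0.242, 0.97, -0.017, 0.003]
contact_force: [0.4, -0.2, -1.6]
gripper_width: 11.9
```

```bash
python3 -c "
from h import *
show()"
```

```text
t 7.05 pos [479.7 -26.   60. ] yaw -151.95 zax [ 0.014 -0.031 -0.999] j [ 0.307  0.345 -0.592  0.057 -0.63   0.137] F [ 0.4 -0.2 -1.6] T [-0.139 -0.038  0.505] w 11.9
```

Call:
{"method": "play_rows", "body": {"offset": [[0,0,0]], "turn": [-0.1]}}

```text
clock: 7.15
position: [479.6, -26.1, 59.8]
ee_rot: [-0.193, 0.981, -0.017, 0.002]
contact_force: [0.3, -0.4, -0.5]
gripper_width: 12.2
```

```bash
python3 -c "
from h import *
show()"
```

```text
t 7.15 pos [479.6 -26.1  59.8] yaw -157.78 zax [ 0.011 -0.033 -0.999] j [ 0.307  0.347 -0.59   0.058 -0.634  0.034] F [ 0.3 -0.4 -0.5] T [-0.134 -0.127  0.529] w 12.2
```

Call:
{"method": "play_rows", "body": {"offset": [[0,0,0]], "turn": [-0.1]}}

```text
clock: 7.25
position: [479.5, -26.1, 59.7]
ee_rot: [-0.143, 0.99, -0.017, 0.001]
contact_force: [-0.4, -0.5, -0.4]
gripper_width: 11.8
```

```bash
python3 -c "
from h import *
show()"
```

```text
t 7.25 pos [479.5 -26.1  59.7] yaw -163.61 zax [ 0.007 -0.034 -0.999] j [ 0.307  0.349 -0.588  0.058 -0.639 -0.068] F [-0.4 -0.5 -0.4] T [-0.102 -0.022  0.509] w 11.8
```

Call:
{"method": "play_rows", "body": {"offset": [[0,0,0],[0,0,0],[0,0,0],[0,0,0],[0,0,0],[0,0,0],[0,0,0],[0,0,0],[0,0,0]], "turn": [-0.1,-0.1,-0.1,-0.1,-0.1,-0.1,-0.1,-0.1,-0.1]}}

```text
clock: 8.15
position: [478.4, -26.0, 58.5]
ee_rot: [0.309, 0.951, -0.018, -0.009]
contact_force: [-0.2, 0.2, -0.4]
gripper_width: 12.0
```

```bash
python3 -c "
from h import *
show()"
```

```text
t 8.15 pos [478.4 -26.   58.5] yaw 143.95 zax [-0.028 -0.028 -0.999] j [ 0.298  0.363 -0.557  0.03  -0.686 -0.951] F [-0.2  0.2 -0.4] T [-0.011 -0.071  0.519] w 12.0
```

Call:
{"method": "play_rows", "body": {"offset": [[0,0,0],[0,0,0],[0,0,0],[0,0,0],[0,0,0]], "turn": [-0.1,-0.1,-0.09,0,0]}}

```text
clock: 8.65
position: [478.1, -25.8, 58.1]
ee_rot: [0.444, 0.896, -0.017, -0.012]
contact_force: [-1.1, -1.0, -0.2]
gripper_width: 11.8
```

```bash
python3 -c "
from h import *
show()"
```

```text
t 8.65 pos [478.1 -25.8  58.1] yaw 127.29 zax [-0.036 -0.021 -0.999] j [ 0.292  0.367 -0.546  0.014 -0.699 -1.223] F [-1.1 -1.  -0.2] T [-0.079 -0.109  0.316] w 11.8
```

Call:
{"method": "play_rows", "body": {"offset": [[0,0,0],[0,0,0],[0,0,0],[0,0,0],[0,0,10],[0,0,15],[0,0,20],[0,0,20],[0,0,20]], "turn": [0,0,0,0,0,0,0,0,0], "grip": -0.3}}

```text
clock: 9.55
position: [476.0, -26.1, 145.9]
ee_rot: [0.444, 0.896, -0.019, -0.014]
contact_force: [0.4, 0.5, -0.0]
gripper_width: 29.7
```

Call:
{"method": "play_rows", "body": {"offset": [[0,-3,5],[0,-4,5],[0,-4,5],[0,-4,0],[0,-4,0],[0,-4,0],[0,-4,0],[0,-4,0],[0,-4,0],[0,-4,0],[0,-4,0],[0,-4,0]], "turn": [0.15,0.15,0.15,0.15,0.15,0.15,0.15,0.15,0.15,0.15,0.15,0.15]}}

```text
clock: 10.75
position: [478.8, -74.2, 176.0]
ee_rot: [-0.429, 0.903, -0.016, 0.012]
contact_force: [0.6, -0.2, -0.1]
gripper_width: 29.9
```

Call:
{"method": "play_rows", "body": {"offset": [[0,0,0],[0,0,0],[0,0,0],[0,0,0],[0,0,0],[0,0,0],[0,0,0],[0,0,0],[0,0,0],[0,0,0],[0,0,0],[0,0,0]], "turn": [0.15,0.15,0.15,0.15,0.15,0.15,0.15,0.15,0.15,0.15,0,0]}}

```text
clock: 11.95
position: [478.2, -75.1, 185.8]
ee_rot: [0.929, -0.37, 0.006, -0.024]
contact_force: [0.4, 0.7, 0.9]
gripper_width: 29.7
```

Run:
```python
from h import *
show();p=eyes.camera_params("wrist");im,d=eyes.get_image("wrist");np.savez("pics/w2.npz",im=im,d=d,M=p["camera_from_world"])
u=proj(p,[[479.3,-24.5,98],[579.9,14.2,98]],True);print(u)
def crop(c):
    x,y=[int(np.clip(v,30,m-30)) for v,m in zip(c,(560,420))];print(x-30,y-30)
    return cv2.resize(im[y-30:y+30,x-30:x+30],(240,240),interpolation=cv2.INTER_CUBIC)
O=np.zeros((480,800,3),np.uint8);O[:420,:560]=im;O[:240,560:]=crop(u[0]);O[240:480,560:]=crop(u[1])
cv2.imwrite("pics/v4.png",O[:,:,::-1])
```

```text
t 11.95 pos [478.2 -75.1 185.8] yaw -43.46 zax [ 0.029  0.04  -0.999] j [ 0.158  0.176 -0.395 -0.042 -0.965  2.248] F [0.4 0.7 0.9] T [-0.067  0.074  0.02 ] w 29.7
[[233.32993198 167.98755839]
 [297.03485936  35.31322615]]
203 137
267 5
```

View pics/v4.png

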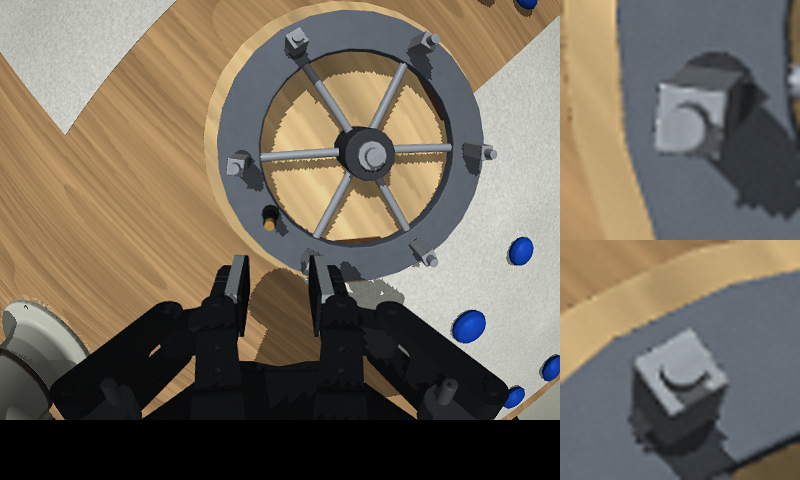

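Run:
```python
from h import *
p=eyes.camera_params("wrist");p["camera_from_world"]=np.load("pics/w2.npz")["M"]
for o,q,z in(((203,137),[(98,83),(173,88),(165,155),(97,150)],90),((267,5),[(132,87),(168,140),(110,180),(74,128)],92)):
    P=back(p,np.array(q)/4+o,z);print(P.mean(0).round(1),*[x.round(1) for x in edges(P)])
```

```text
[479.8 -25.6  90. ] [14.4 13.  13.2 13. ] [42.  38.6 41.9 43.9]
[579.6  13.2  92. ] [12.2 13.3 12.  13.5] [79.  83.6 79.6 84.4]
```

Call:
{"method": "play_rows", "body": {"offset": [[20,18,0],[20,18,0],[20,18,0],[20,18,-10],[20,17,-20],[0,0,-20],[0,0,0]], "turn": [0.12,0.12,0.12,0.12,0.12,0,0]}}

```text
clock: 12.7
position: [581.4, 17.7, 136.5]
ee_rot: [0.997, -0.074, 0.0, -0.025]
contact_force: [0.4, 0.8, -0.0]
gripper_width: 30.0
```

```bash
python3 -c "
from h import *
show()"
```

```text
t 12.7 pos [581.4  17.7 136.5] yaw -8.49 zax [ 0.004  0.05  -0.999] j [ 0.284  0.394 -0.214 -0.057 -0.946  2.743] F [ 0.4  0.8 -0. ] T [-0.075  0.088  0.039] w 30.0
```

Call:
{"method": "play_rows", "body": {"offset": [[-1.5,-3,-10],[0,0,-10],[0,0,-10],[0,0,0],[0,0,0]], "turn": [0,0,0,0,0]}}

```text
clock: 13.2
position: [579.9, 13.5, 106.9]
ee_rot: [0.997, -0.076, 0.002, -0.025]
contact_force: [0.4, 0.0, 0.8]
gripper_width: 29.9
```

```bash
python3 -c "
from h import *
show()"
```

```text
t 13.2 pos [579.9  13.5 106.9] yaw -8.7 zax [ 0.008  0.049 -0.999] j [ 0.278  0.424 -0.253 -0.059 -0.875  2.75 ] F [0.4 0.  0.8] T [-0.074  0.031 -0.019] w 29.9
```

Call:
{"method": "play_rows", "body": {"offset": [[0,1,-10],[0,0,-10],[0,0,-10],[0,0,-10],[0,0,-5],[0,0,0]], "turn": [0.005,0,0,0,0,0]}}

```text
clock: 13.8
position: [579.9, 14.4, 58.4]
ee_rot: [0.997, -0.073, 0.002, -0.025]
contact_force: [-0.6, -0.4, -0.4]
gripper_width: 30.0
```

Run:
```python
from h import *
show()
im,d=eyes.get_image("wrist");cv2.imwrite("pics/v5.png",im[150:,100:460,::-1])
```

```text
t 13.8 pos [579.9  14.4  58.4] yaw -8.43 zax [ 0.008  0.05  -0.999] j [ 0.279  0.485 -0.298 -0.066 -0.768  2.762] F [-0.6 -0.4 -0.4] T [-0.103  0.061  0.006] w 30.0
```

View pics/v5.png

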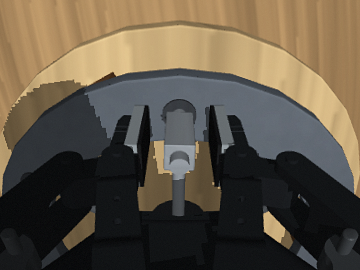

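Nipple 2 is centred between the pads (crop column 180, pads 145–212). I'll raise a little to leave room for the 4 mm sink, then close.

Call:
{"method": "play_rows", "body": {"offset": [[0,0,3],[0,0,0]], "turn": [0,0]}}

```text
clock: 14.05
position: [580.6, 14.5, 62.4]
ee_rot: [0.997, -0.073, 0.003, -0.025]
contact_force: [0.3, 0.2, 0.0]
gripper_width: 29.5
```

Call:
{"method": "play_rows", "body": {"offset": [[0,0,0],[0,0,0],[0,0,0],[0,0,0],[0,0,0],[0,0,0]], "turn": [0,0,0,0,0,0], "grip": -1}}

```text
clock: 14.65
position: [580.1, 14.7, 63.2]
ee_rot: [0.997, -0.073, 0.003, -0.026]
contact_force: [-0.3, 0.1, -0.2]
gripper_width: 11.5
```

```bash
python3 -c "
from h import *
show()"
```

```text
t 14.65 pos [580.1  14.7  63.2] yaw -8.43 zax [ 0.01   0.05  -0.999] j [ 0.279  0.478 -0.294 -0.065 -0.776  2.761] F [-0.3  0.1 -0.2] T [-0.026  0.219  0.015] w 11.5
```

Call:
{"method": "play_rows", "body": {"offset": [[0,0,0]], "turn": [-0.1]}}

```text
clock: 14.75
position: [580.2, 14.6, 63.2]
ee_rot: [0.992, -0.124, 0.004, -0.025]
contact_force: [-0.2, 1.2, 0.5]
gripper_width: 12.1
```

```bash
python3 -c "
from h import *
show()"
```

```text
t 14.75 pos [580.2  14.6  63.2] yaw -14.29 zax [ 0.015  0.049 -0.999] j [ 0.281  0.476 -0.299 -0.062 -0.769  2.656] F [-0.2  1.2  0.5] T [-0.073  0.134  0.019] w 12.1
```

Call:
{"method": "play_rows", "body": {"offset": [[0,0,0]], "turn": [-0.1]}}

```text
clock: 14.85
position: [580.2, 14.6, 63.2]
ee_rot: [0.984, -0.176, 0.006, -0.025]
contact_force: [-0.9, 0.3, 0.1]
gripper_width: 11.9
```

```bash
python3 -c "
from h import *
show()"
```

```text
t 14.85 pos [580.2  14.6  63.2] yaw -20.25 zax [ 0.02   0.047 -0.999] j [ 0.282  0.474 -0.304 -0.058 -0.761  2.547] F [-0.9  0.3  0.1] T [-0.127  0.175 -0.011] w 11.9
```

Call:
{"method": "play_rows", "body": {"offset": [[0,0,0]], "turn": [-0.1]}}

```text
clock: 14.95
position: [580.3, 14.6, 63.2]
ee_rot: [0.974, -0.227, 0.007, -0.025]
contact_force: [0.1, -0.6, -0.6]
gripper_width: 11.9
```

```bash
python3 -c "
from h import *
show()"
```

```text
t 14.95 pos [580.3  14.6  63.2] yaw -26.21 zax [ 0.025  0.045 -0.999] j [ 0.284  0.472 -0.31  -0.053 -0.753  2.438] F [ 0.1 -0.6 -0.6] T [-0.133  0.199  0.025] w 11.9
```

Call:
{"method": "play_rows", "body": {"offset": [[0,0,0]], "turn": [-0.1]}}

```text
clock: 15.05
position: [580.4, 14.5, 63.2]
ee_rot: [0.961, -0.277, 0.008, -0.024]
contact_force: [-0.8, -0.1, 0.1]
gripper_width: 11.8
```

```bash
python3 -c "
from h import *
show()"
```

```text
t 15.05 pos [580.4  14.5  63.2] yaw -32.18 zax [ 0.029  0.042 -0.999] j [ 0.287  0.47  -0.315 -0.047 -0.746  2.328] F [-0.8 -0.1  0.1] T [-0.122  0.213  0.054] w 11.8
```

Call:
{"method": "play_rows", "body": {"offset": [[0,0,0]], "turn": [-0.1]}}

```text
clock: 15.15
position: [580.4, 14.5, 63.2]
ee_rot: [0.945, -0.327, 0.01, -0.024]
contact_force: [-0.3, -0.4, -0.1]
gripper_width: 11.9
```

```bash
python3 -c "
from h import *
show()"
```

```text
t 15.15 pos [580.4  14.5  63.2] yaw -38.14 zax [ 0.034  0.039 -0.999] j [ 0.289  0.469 -0.321 -0.041 -0.739  2.217] F [-0.3 -0.4 -0.1] T [-0.12   0.235  0.036] w 11.9
```

Call:
{"method": "play_rows", "body": {"offset": [[0,0,0]], "turn": [-0.1]}}

```text
clock: 15.25
position: [580.5, 14.4, 63.2]
ee_rot: [0.927, -0.375, 0.011, -0.023]
contact_force: [-0.5, -0.4, -0.1]
gripper_width: 11.9
```

```bash
python3 -c "
from h import *
show()"
```

```text
t 15.25 pos [580.5  14.4  63.2] yaw -44.11 zax [ 0.038  0.035 -0.999] j [ 0.291  0.467 -0.326 -0.034 -0.732  2.105] F [-0.5 -0.4 -0.1] T [-0.094  0.18   0.064] w 11.9
```

Call:
{"method": "play_rows", "body": {"offset": [[0,0,0]], "turn": [-0.1]}}

```text
clock: 15.35
position: [580.6, 14.3, 63.2]
ee_rot: [0.906, -0.423, 0.012, -0.023]
contact_force: [-0.2, 0.3, -0.4]
gripper_width: 11.9
```

```bash
python3 -c "
from h import *
show()"
```

```text
t 15.35 pos [580.6  14.3  63.2] yaw -50.07 zax [ 0.041  0.031 -0.999] j [ 0.294  0.466 -0.331 -0.026 -0.725  1.993] F [-0.2  0.3 -0.4] T [-0.084  0.187  0.079] w 11.9
```

Call:
{"method": "play_rows", "body": {"offset": [[0,0,0]], "turn": [-0.1]}}

```text
clock: 15.45
position: [580.6, 14.3, 63.2]
ee_rot: [0.882, -0.47, 0.013, -0.022]
contact_force: [-0.5, -1.1, -0.2]
gripper_width: 12.2
```

```bash
python3 -c "
from h import *
show()"
```

```text
t 15.45 pos [580.6  14.3  63.2] yaw -56.04 zax [ 0.044  0.026 -0.999] j [ 0.297  0.465 -0.337 -0.018 -0.72   1.88 ] F [-0.5 -1.1 -0.2] T [-0.042  0.206  0.011] w 12.2
```

Call:
{"method": "play_rows", "body": {"offset": [[0,0,0]], "turn": [-0.1]}}

```text
clock: 15.55
position: [580.6, 14.2, 63.2]
ee_rot: [0.857, -0.515, 0.014, -0.021]
contact_force: [-0.9, -0.4, -0.8]
gripper_width: 12.1
```

```bash
python3 -c "
from h import *
show()"
```

```text
t 15.55 pos [580.6  14.2  63.2] yaw -62.0 zax [ 0.047  0.021 -0.999] j [ 0.3    0.464 -0.341 -0.01  -0.715  1.767] F [-0.9 -0.4 -0.8] T [-0.063  0.201  0.035] w 12.1
```

Call:
{"method": "play_rows", "body": {"offset": [[0,0,0]], "turn": [-0.1]}}

```text
clock: 15.65
position: [580.7, 14.1, 63.2]
ee_rot: [0.829, -0.559, 0.016, -0.02]
contact_force: [-1.0, -0.4, -0.2]
gripper_width: 11.8
```

```bash
python3 -c "
from h import *
show()"
```

```text
t 15.65 pos [580.7  14.1  63.2] yaw -67.97 zax [ 0.048  0.016 -0.999] j [ 0.303  0.463 -0.346 -0.002 -0.71   1.654] F [-1.  -0.4 -0.2] T [-0.045  0.228  0.002] w 11.8
```

Call:
{"method": "play_rows", "body": {"offset": [[0,0,0]], "turn": [-0.1]}}

```text
clock: 15.75
position: [580.7, 14.1, 63.2]
ee_rot: [0.799, -0.601, 0.017, -0.019]
contact_force: [-0.3, -0.0, -0.2]
gripper_width: 11.5
```

```bash
python3 -c "
from h import *
show()"
```

```text
t 15.75 pos [580.7  14.1  63.2] yaw -73.94 zax [ 0.05   0.011 -0.999] j [ 0.305  0.463 -0.35   0.007 -0.707  1.541] F [-0.3 -0.  -0.2] T [-0.068  0.296  0.053] w 11.5
```

Call:
{"method": "play_rows", "body": {"offset": [[0,0,0]], "turn": [-0.1]}}

```text
clock: 15.85
position: [580.7, 14.0, 63.2]
ee_rot: [0.766, -0.642, 0.018, -0.018]
contact_force: [0.7, 0.1, 0.4]
gripper_width: 11.7
```

```bash
python3 -c "
from h import *
show()"
```

```text
t 15.85 pos [580.7  14.   63.2] yaw -79.9 zax [ 0.051  0.006 -0.999] j [ 0.308  0.462 -0.354  0.016 -0.704  1.427] F [0.7 0.1 0.4] T [-0.071  0.249  0.069] w 11.7
```

Call:
{"method": "play_rows", "body": {"offset": [[0,0,0]], "turn": [-0.07]}}

```text
clock: 15.95
position: [580.7, 13.9, 63.2]
ee_rot: [0.742, -0.67, 0.018, -0.018]
contact_force: [0.1, -0.0, -0.8]
gripper_width: 12.0
```

```bash
python3 -c "
from h import *
show()"
```

```text
t 15.95 pos [580.7  13.9  63.2] yaw -84.1 zax [ 0.051  0.002 -0.999] j [ 0.31   0.462 -0.356  0.022 -0.703  1.348] F [ 0.1 -0.  -0.8] T [-0.03   0.283  0.029] w 12.0
```

Call:
{"method": "play_rows", "body": {"offset": [[0,0,0]], "turn": [-0.07]}}

```text
clock: 16.05
position: [580.7, 13.8, 63.2]
ee_rot: [0.717, -0.696, 0.019, -0.017]
contact_force: [-1.6, -0.5, -0.7]
gripper_width: 12.1
```

```bash
python3 -c "
from h import *
show()"
```

```text
t 16.05 pos [580.7  13.8  63.2] yaw -88.28 zax [ 0.051 -0.002 -0.999] j [ 0.312  0.462 -0.358  0.027 -0.702  1.269] F [-1.6 -0.5 -0.7] T [-0.013  0.221  0.031] w 12.1
```

Call:
{"method": "play_rows", "body": {"offset": [[0,0,0]], "turn": [-0.07]}}

```text
clock: 16.15
position: [580.7, 13.8, 63.2]
ee_rot: [-0.692, 0.722, -0.02, 0.016]
contact_force: [-1.2, 0.6, -0.8]
gripper_width: 11.7
```

```bash
python3 -c "
from h import *
show()"
```

```text
t 16.15 pos [580.7  13.8  63.2] yaw -92.45 zax [ 0.051 -0.006 -0.999] j [ 0.314  0.463 -0.36   0.033 -0.702  1.19 ] F [-1.2  0.6 -0.8] T [-0.001  0.252 -0.016] w 11.7
```

Call:
{"method": "play_rows", "body": {"offset": [[0,0,0]], "turn": [-0.07]}}

```text
clock: 16.25
position: [580.7, 13.7, 63.2]
ee_rot: [-0.665, 0.746, -0.02, 0.015]
contact_force: [-0.3, -0.6, 0.6]
gripper_width: 11.7
```

```bash
python3 -c "
from h import *
show()"
```

```text
t 16.25 pos [580.7  13.7  63.2] yaw -96.62 zax [ 0.05  -0.01  -0.999] j [ 0.315  0.463 -0.362  0.038 -0.702  1.111] F [-0.3 -0.6  0.6] T [0.01  0.244 0.02 ] w 11.7
```

Call:
{"method": "play_rows", "body": {"offset": [[0,0,0]], "turn": [-0.07]}}

```text
clock: 16.35
position: [580.7, 13.7, 63.2]
ee_rot: [-0.637, 0.77, -0.021, 0.014]
contact_force: [-1.1, 0.1, -0.9]
gripper_width: 12.0
```

```bash
python3 -c "
from h import *
show()"
```

```text
t 16.35 pos [580.7  13.7  63.2] yaw -100.76 zax [ 0.049 -0.014 -0.999] j [ 0.317  0.463 -0.363  0.044 -0.703  1.033] F [-1.1  0.1 -0.9] T [0.066 0.346 0.468] w 12.0
```

Call:
{"method": "play_rows", "body": {"offset": [[0,0,0]], "turn": [-0.07]}}

```text
clock: 16.45
position: [580.6, 13.7, 63.2]
ee_rot: [-0.61, 0.792, -0.022, 0.014]
contact_force: [0.1, 0.3, -0.9]
gripper_width: 12.1
```

```bash
python3 -c "
from h import *
show()"
```

```text
t 16.45 pos [580.6  13.7  63.2] yaw -104.82 zax [ 0.048 -0.018 -0.999] j [ 0.319  0.464 -0.364  0.049 -0.704  0.957] F [ 0.1  0.3 -0.9] T [0.041 0.293 0.439] w 12.1
```

Call:
{"method": "play_rows", "body": {"offset": [[0,0,0]], "turn": [-0.07]}}

```text
clock: 16.55
position: [580.6, 13.6, 63.1]
ee_rot: [-0.582, 0.813, -0.022, 0.012]
contact_force: [-1.0, -0.2, -0.2]
gripper_width: 11.5
```

```bash
python3 -c "
from h import *
show()"
```

```text
t 16.55 pos [580.6  13.6  63.1] yaw -108.87 zax [ 0.046 -0.022 -0.999] j [ 0.32   0.465 -0.365  0.054 -0.705  0.881] F [-1.  -0.2 -0.2] T [0.045 0.259 0.52 ] w 11.5
```

Call:
{"method": "play_rows", "body": {"offset": [[0,0,0]], "turn": [-0.07]}}

```text
clock: 16.65
position: [580.6, 13.5, 63.0]
ee_rot: [-0.552, 0.833, -0.023, 0.011]
contact_force: [-0.7, 0.0, -1.9]
gripper_width: 12.0
```

```bash
python3 -c "
from h import *
show()"
```

```text
t 16.65 pos [580.6  13.5  63. ] yaw -112.91 zax [ 0.044 -0.025 -0.999] j [ 0.322  0.466 -0.365  0.059 -0.707  0.805] F [-0.7  0.  -1.9] T [0.079 0.245 0.489] w 12.0
```

Call:
{"method": "play_rows", "body": {"offset": [[0,0,0],[0,0,0],[0,0,0],[0,0,0],[0,0,0],[0,0,0],[0,0,0],[0,0,0],[0,0,0],[0,0,0],[0,0,0],[0,0,0]], "turn": [-0.1,-0.1,-0.1,-0.1,-0.1,-0.1,-0.1,-0.1,-0.1,-0.1,-0.1,-0.1]}}

```text
clock: 17.85
position: [579.8, 13.1, 61.4]
ee_rot: [0.025, 0.999, -0.027, -0.007]
contact_force: [-1.7, -0.4, -0.5]
gripper_width: 11.6
```

```bash
python3 -c "
from h import *
show()"
```

```text
t 17.85 pos [579.8  13.1  61.4] yaw 177.08 zax [-0.016 -0.054 -0.998] j [ 0.326  0.491 -0.324  0.065 -0.788 -0.423] F [-1.7 -0.4 -0.5] T [0.186 0.146 0.5  ] w 11.6
```

Call:
{"method": "play_rows", "body": {"offset": [[0,0,0],[0,0,0],[0,0,0],[0,0,0],[0,0,0],[0,0,0],[0,0,0],[0,0,0],[0,0,0],[0,0,0],[0,0,0],[0,0,0]], "turn": [-0.1,-0.1,-0.1,-0.1,-0.1,-0.1,-0.1,-0.1,-0.1,-0.1,-0.1,-0.1]}}

```text
clock: 19.05
position: [579.2, 13.7, 59.9]
ee_rot: [0.594, 0.804, -0.02, -0.023]
contact_force: [-0.5, 0.2, -0.7]
gripper_width: 11.8
```

```bash
python3 -c "
from h import *
show()"
```

```text
t 19.05 pos [579.2  13.7  59.9] yaw 107.05 zax [-0.061 -0.006 -0.998] j [ 0.296  0.51  -0.264 -0.016 -0.857 -1.558] F [-0.5  0.2 -0.7] T [ 0.06  -0.032  0.488] w 11.8
```

Call:
{"method": "play_rows", "body": {"offset": [[0,0,0],[0,0,0],[0,0,0],[0,0,0],[0,0,0],[0,0,0],[0,0,0]], "turn": [-0.1,-0.1,-0.1,-0.1,-0.06,0,0]}}

```text
clock: 19.75
position: [579.2, 14.1, 59.3]
ee_rot: [0.763, 0.646, -0.016, -0.026]
contact_force: [-0.5, 1.3, -0.9]
gripper_width: 11.8
```

```bash
python3 -c "
from h import *
show()"
```

```text
t 19.75 pos [579.2  14.1  59.3] yaw 80.47 zax [-0.058  0.02  -0.998] j [ 0.285  0.51  -0.255 -0.047 -0.857 -1.99 ] F [-0.5  1.3 -0.9] T [-0.033  0.083  0.342] w 11.8
```

Call:
{"method": "play_rows", "body": {"offset": [[0,0,0],[0,0,0],[0,0,0],[0,0,0],[0,0,10],[0,0,15],[0,0,20],[0,0,20],[0,0,20],[20,0,10],[30,0,0],[0,0,0]], "turn": [0,0,0,0,0,0,0,0,0,0,0,0], "grip": -0.3}}

```text
clock: 20.95
position: [632.0, 13.7, 165.6]
ee_rot: [0.763, 0.646, -0.012, -0.024]
contact_force: [-0.4, -0.6, -0.5]
gripper_width: 29.9
```

Run:
```python
from h import *
show();p=eyes.camera_params("wrist");im,d=eyes.get_image("wrist");np.savez("pics/w3.npz",im=im,d=d,M=p["camera_from_world"])
u=proj(p,[[479.3,-24.5,98],[579.9,14.2,98]],True);print(u)
def crop(c):
    x,y=[int(np.clip(v,30,m-30)) for v,m in zip(c,(560,420))];print(x-30,y-30)
    return cv2.resize(im[y-30:y+30,x-30:x+30],(240,240),interpolation=cv2.INTER_CUBIC)
O=np.zeros((480,800,3),np.uint8);O[:420,:560]=im;O[:240,560:]=crop(u[0]);O[240:480,560:]=crop(u[1])
cv2.imwrite("pics/v6.png",O[:,:,::-1])
```

```text
t 20.95 pos [632.   13.7 165.6] yaw 80.47 zax [-0.049  0.021 -0.999] j [ 0.261  0.47  -0.013 -0.036 -1.13  -1.982] F [-0.4 -0.6 -0.5] T [-0.012  0.012 -0.014] w 29.9
[[183.66251945  20.07887991]
 [265.20990856 152.27076846]]
153 0
235 122
```

View pics/v6.png

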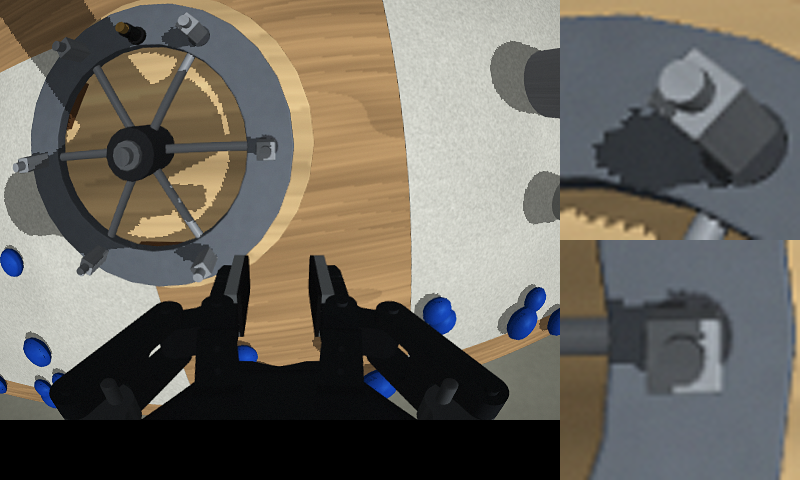

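Both nipples stand free: nipple 1 in the crop around (690,95), nipple 2 around (685,355). I'll check their angle and top height using depth.

Run:
```python
from h import *
f=np.load("pics/w3.npz");p=eyes.camera_params("wrist");M=f["M"];p["camera_from_world"]=M;d=f["d"];K=p["camera_matrix"]
for o,q,z in(((153,0),[(133,50),(187,95),(140,138),(92,95)],90),((235,122),[(87,78),(160,78),(162,153),(88,153)],88)):
    P=back(p,np.array(q)/4+o,z);print(P.mean(0).round(1),*[x.round(1) for x in edges(P)])
# height map
v,u=np.mgrid[:420,:560];n=np.stack([(u-K[0,2])/K[0,0],(v-K[1,2])/K[1,1]],-1);t=np.linalg.norm(n,axis=-1,keepdims=True)
ray=np.concatenate([n/t*np.tan(t),np.ones_like(t)],-1)*d[...,None]
W=(ray-M[:3,3])@M[:3,:3]
cx,cy,th=562.8,-91.7,2.982
for i,a in enumerate(ANG+th):
    c=np.array([cx+108*np.cos(a),cy+108*np.sin(a)])
    r=np.hypot(W[...,0]-c[0],W[...,1]-c[1]);zz=W[...,2]
    m=(r<10)&(zz>75)&(zz<110)&(d>0)
    h=np.sort(zz[m]);print(i,m.sum(),np.histogram(h,np.arange(82,103,1))[0])
```

```text
[479.8 -24.   90. ] [13.9 11.  12.8 10.7] [36.6 32.  35.2 37.7]
[580.1  14.5  88. ] [12.6 13.1 12.9 13.1] [80.1 81.9 80.2 80.6]
0 437 [ 7  9 11  8 10  7  7 40 98 40 14  6  5  8  6 20 46 35  1  0]
1 377 [  1   0   1   1  13  43 119  57   4   0   0   2   1   2   2  19  53  41
   2   0]
2 383 [12 12 10 22 74 40  8  5  6  7  6  6  9 20 33 26  1  0  0  0]
3 342 [14  4 13 18 53 39 10  8  7  9  4  8  4  8 36 17  0  0  0  0]
4 307 [10  9 11 21 50 24 10  9  4  8  7  7  6 11 26 14  3  0  0  0]
5 386 [13 17 23 26 49 42 10  8  5  7  7 10  8 17 30 19  2  0  0  0]
```

```bash
python3 -c "
from h import *
print(arm.job_done())"
```

```text
the job is handed in; nothing more can be done
None
```

I tightened both slack nipples in the order asked and handed the job in at about 21 s. The gripper was open and clear of the wheel. `job_done` gives no verdict, so the checks below are all I have.

| | Nipple 1 | Nipple 2 |
|---|---|---|
| Free turning before the bite | about 86° | about 91° |
| Torque rise at the bite | about 0.03 to 0.5 N m | about 0.03 to 0.5 N m |
| Turned past the bite | about 89.5° (target 90°) | about 181° (target 180°) |
| Gripper sink past the bite | 2.0 mm (target 2 mm) | 3.9 mm (target 4 mm) |
| Rod tip above nipple top, from final depth image | about 8 mm (expected 8) | about 10 mm (expected 10) |

- **Bite angle:** this is known to about ±3° for nipple 1 and ±2° for nipple 2, because I felt for it in small steps.
- **Flat angles:** in the last picture nipple 2 sits at about 80.5°, as expected. For nipple 1, one picture read about 41° and the last about 35.5°, where I expected 37.8°. That is within corner-reading error.
- **Forces and bystanders:** wrist force readings stayed under about 3 N. The tool stayed near the wheel or well above the table. I did not re-measure the stones, pot and tumbler afterwards.

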